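# Find the tin with the loose caster ball and set it in the repair cradle

### The arm

A 6-joint arm with a two-finger parallel gripper is mounted at the origin on the work surface. World frame = base frame: x ahead of the robot, y to its left, z up, the work surface at z = 0. Lengths are in m, angles in rad, forces in N, time in s.
With the tool pointing down it reaches from about 0.35 to 0.85 m from the base axis. Payload 8.1 kg.
Tool frame: the origin (TCP) lies at the centre of the arm's flange, where the gripper is bolted on; the fingertips stand 186 mm ahead of it and the grasp point (between the pads) lies 167 mm ahead of it; z points along the fingers, y is the line along which they close (so a half turn about z gives the same grasp; the last joint's range is limited). The gripper opens to 93 mm and grips with 3 to 60 N. Pads are 15 mm wide; open, the fingers measure 128 mm over their backs; the gripper's body (75 mm by 188 mm) begins 65 mm behind the grasp point.
Start: joints at [1.143, 0.13, 1.488, -0, 1.523, -0.085], TCP at [0.202, 0.565, 0.405] pointing down, gripper open.
Joint ranges: [-2.96, 2.96], [-0.89, 2.26], [0.02, 2.5], [-1.34, 4.48], [0, 2.73], [-2.66, 2.66]. Speed limits (rad/s): [2.39, 2.39, 2.79, 3.14, 3.14, 3.14].

### API

Orientations are given as a rotation vector (axis times angle).
In Python, from plant import read_state, read_camera, camera_params, robot gives the robot as it stands.
- The arm moves only by the tool carry_out, never from a script. Its argument "targets" is a list of rows, each an object of numbers: "hand": the opening in per cent of the stroke, from 0 (shut) to 100 (fully open); "x", "y", "z": the shift along the tool's x, y, z in m; "ax", "ay", "az": the turn, a rotation vector about the tool's x, y, z in rad. In form: [{"hand": .., "x": .., "y": .., "z": .., "ax": .., "ay": .., "az": ..}, ...]. A call has 1 to 8 rows; each row is the pose to reach, as a shift and turn from the pose commanded when the call began, along the tool's axes at that moment; what a row does not reach only later rows make up. A row lasts 1/8 s, in which the tool goes at most 62.5 mm and 10.7 degrees, less where a joint would pass 70% of its speed; a pose out of reach is approached as far as the arm can. A call with a gripper value outside its range is refused whole. The fingers move at their own pace and stop on an object; "newtons" is the grip in N (left out, the last holds). Time passes only in rows, so rows that repeat a pose let the fingers close. It gives the time, the measured TCP pose, the force, the opening and the grip force at its end, in the units of the state.
- read_state(): the state, without advancing time (a new reading comes with each control period).
- read_camera(name): name is "side" or "top"; returns (picture, depth): 384x512x3 uint8, blue, green, red; 384x512 float32, m along the optical axis (not along the pixel's ray), 0 where there is no reading.
- camera_params(name): a dict with "fx", "fy", "cx", "cy" (pixels), "position" and "rotation" of the camera in the world. Camera axes: x right, y up, looking along -z (the intrinsics and any distortion apply to the point x, -y, -z); pixel columns grow to the right and rows downward; lengths in m; the calibration is good to about 2 mm. A picture is of the moment at which its call begins. camera_params takes no time and is no camera call.
- robot.close_job(): hands the job in; it is judged then, once.
The state is a dict: "t": time; "q": joint angles; "dq": joint speeds; "joint_torque": joint torques, N m; "tool_pos": TCP position; "orientation": TCP orientation; "force": force on the tool from outside, world axes, zero at the start; "wrist_torque": the same for the moment, N m; "opening": finger opening in m; "gripper_force": force on a finger pad.
Only numpy, scipy, OpenCV 4.12 (cv2) and the standard library are available. Lean on these libraries where they do the work, as an engineer would, in place of code of your own. Each camera call takes 0.05 s, during which the arm holds its last target. There are 200 camera calls.

### The job

One of the three identical sealed tins on the board has a heavy steel caster ball come loose inside; in the other two the parts are still packed tight. Lift the tins and rock them gently end to end, lid kept up, to feel in which one the ball runs to and fro, then set that tin snugly down in the wooden cradle, seated flat on the cradle's floor, and leave the other two standing lid up on the board. Put things down gently, do not let the ball bang against the tin, and leave the other things on the bench alone.

Things in the scene. Friction and masses are not known exactly. Their poses are not given: they have to be found in the camera images.
- tin_a: sealed grey steel tin, dark seam line, a latch on each end: 150 long (own x) x 46 wide (own y) x 50 mm high (own z, lid up), 0.3 to 0.45 kg whatever is in it; origin at the centre of its underside. Two of the three tins are packed tight and balanced; in one, not known which (names tell nothing), a 36 mm steel ball of 0.19 kg runs freely along the length, 54 mm either way from the centre
- tin_b: sealed grey steel tin, dark seam line, a latch on each end: 150 long (own x) x 46 wide (own y) x 50 mm high (own z, lid up), 0.3 to 0.45 kg whatever is in it; origin at the centre of its underside. Two of the three tins are packed tight and balanced; in one, not known which (names tell nothing), a 36 mm steel ball of 0.19 kg runs freely along the length, 54 mm either way from the centre
- tin_c: sealed grey steel tin, dark seam line, a latch on each end: 150 long (own x) x 46 wide (own y) x 50 mm high (own z, lid up), 0.3 to 0.45 kg whatever is in it; origin at the centre of its underside. Two of the three tins are packed tight and balanced; in one, not known which (names tell nothing), a 36 mm steel ball of 0.19 kg runs freely along the length, 54 mm either way from the centre
- board: wooden board fixed on the bench, 180 (own x) x 330 (own y) x 12 mm thick, origin at the centre of its underside; the tins stand on it side by side 105 mm apart along its y, 59 mm free between them, their lengths along its x
- cradle: fixed low wooden frame, 178 (own x) x 74 (own y) mm outside, 20 mm high, origin at the centre of its underside; its open pocket is 154 mm along own x by 50 mm along own y (2 mm free on every side of a tin), 14 mm deep, square to its sides. A tin may go in either way round
- cradle_in (a point): centre of the cradle's pocket floor, 6 mm above the bench; axes as the cradle's
- mending_plate: flat steel mending plate, 70 x 18 x 5 mm, lying on the board between two tins; a bystander, to be left alone
- tape: roll of tape lying flat, 84 mm outside, 24 mm high; a bystander, to be left alone
- padlock: brass padlock lying flat, 95 mm long, 20 mm high; a bystander, to be left alone
- screwdriver: screwdriver lying on the bench; a bystander, to be left alone
- jar: glass jar with a steel cap, 70 mm across, 90 mm high; a bystander, to be left alone

How it is judged:
On the way, in this order (a step that is already met when the one before it is completed fails the run):
1. with its tin lifted clear of the board, the loose ball lies at one end of the tin (((((distance between ball_c0 and tin_a below 0.07 m and y of ball_c0 in the frame of tin_a between -0.012 and 0.012 m and z of ball_c0 in the frame of tin_a between 0.01 and 0.04 m) and z of tin_a in the frame of board above 0.035 m) and (x of ball_c0 in the frame of tin_a above 0.035 m or x of ball_c0 in the frame of tin_a below -0.035 m)) or (((distance between ball_c0 and tin_b below 0.07 m and y of ball_c0 in the frame of tin_b between -0.012 and 0.012 m and z of ball_c0 in the frame of tin_b between 0.01 and 0.04 m) and z of tin_b in the frame of board above 0.035 m) and (x of ball_c0 in the frame of tin_b above 0.035 m or x of ball_c0 in the frame of tin_b below -0.035 m)) or (((distance between ball_c0 and tin_c below 0.07 m and y of ball_c0 in the frame of tin_c between -0.012 and 0.012 m and z of ball_c0 in the frame of tin_c between 0.01 and 0.04 m) and z of tin_c in the frame of board above 0.035 m) and (x of ball_c0 in the frame of tin_c above 0.035 m or x of ball_c0 in the frame of tin_c below -0.035 m)))).
2. the ball runs back through the middle of the lifted tin (((((distance between ball_c0 and tin_a below 0.07 m and y of ball_c0 in the frame of tin_a between -0.012 and 0.012 m and z of ball_c0 in the frame of tin_a between 0.01 and 0.04 m) and z of tin_a in the frame of board above 0.035 m) and x of ball_c0 in the frame of tin_a between -0.02 and 0.02 m) or (((distance between ball_c0 and tin_b below 0.07 m and y of ball_c0 in the frame of tin_b between -0.012 and 0.012 m and z of ball_c0 in the frame of tin_b between 0.01 and 0.04 m) and z of tin_b in the frame of board above 0.035 m) and x of ball_c0 in the frame of tin_b between -0.02 and 0.02 m) or (((distance between ball_c0 and tin_c below 0.07 m and y of ball_c0 in the frame of tin_c between -0.012 and 0.012 m and z of ball_c0 in the frame of tin_c between 0.01 and 0.04 m) and z of tin_c in the frame of board above 0.035 m) and x of ball_c0 in the frame of tin_c between -0.02 and 0.02 m))).
3. the ball reaches an end of the lifted tin again (((((distance between ball_c0 and tin_a below 0.07 m and y of ball_c0 in the frame of tin_a between -0.012 and 0.012 m and z of ball_c0 in the frame of tin_a between 0.01 and 0.04 m) and z of tin_a in the frame of board above 0.035 m) and (x of ball_c0 in the frame of tin_a above 0.035 m or x of ball_c0 in the frame of tin_a below -0.035 m)) or (((distance between ball_c0 and tin_b below 0.07 m and y of ball_c0 in the frame of tin_b between -0.012 and 0.012 m and z of ball_c0 in the frame of tin_b between 0.01 and 0.04 m) and z of tin_b in the frame of board above 0.035 m) and (x of ball_c0 in the frame of tin_b above 0.035 m or x of ball_c0 in the frame of tin_b below -0.035 m)) or (((distance between ball_c0 and tin_c below 0.07 m and y of ball_c0 in the frame of tin_c between -0.012 and 0.012 m and z of ball_c0 in the frame of tin_c between 0.01 and 0.04 m) and z of tin_c in the frame of board above 0.035 m) and (x of ball_c0 in the frame of tin_c above 0.035 m or x of ball_c0 in the frame of tin_c below -0.035 m)))).
At the end, for the whole second after the job is handed in: The loose-ball tin sits in the cradle: within 6 mm of the pocket's centre, underside within 3 mm of its floor, level and lined up within 0.06 rad. The other two stand lid up (within 0.08 rad) on the board, centres 15 mm (its y) and 20 mm (its x) or more inside its edges. All at rest (((((distance between ball_c0 and tin_a below 0.07 m and y of ball_c0 in the frame of tin_a between -0.012 and 0.012 m and z of ball_c0 in the frame of tin_a between 0.01 and 0.04 m) and horizontal distance between tin_a and cradle_in below 0.006 m and z of tin_a in the frame of cradle_in below 0.003 m and angle between tin_a's own z axis and vertical below 0.06 rad and angle between the x axis of tin_a and the x axis of cradle, either way round below 0.06 rad and linear speed of tin_a below 0.02 m/s) and (x of tin_b in the frame of board between -0.07 and 0.07 m and y of tin_b in the frame of board between -0.15 and 0.15 m and z of tin_b in the frame of board between 0.008 and 0.016 m and angle between tin_b's own z axis and vertical below 0.08 rad and linear speed of tin_b below 0.02 m/s) and (x of tin_c in the frame of board between -0.07 and 0.07 m and y of tin_c in the frame of board between -0.15 and 0.15 m and z of tin_c in the frame of board between 0.008 and 0.016 m and angle between tin_c's own z axis and vertical below 0.08 rad and linear speed of tin_c below 0.02 m/s)) or (((distance between ball_c0 and tin_b below 0.07 m and y of ball_c0 in the frame of tin_b between -0.012 and 0.012 m and z of ball_c0 in the frame of tin_b between 0.01 and 0.04 m) and horizontal distance between tin_b and cradle_in below 0.006 m and z of tin_b in the frame of cradle_in below 0.003 m and angle between tin_b's own z axis and vertical below 0.06 rad and angle between the x axis of tin_b and the x axis of cradle, either way round below 0.06 rad and linear speed of tin_b below 0.02 m/s) and (x of tin_a in the frame of board between -0.07 and 0.07 m and y of tin_a in the frame of board between -0.15 and 0.15 m and z of tin_a in the frame of board between 0.008 and 0.016 m and angle between tin_a's own z axis and vertical below 0.08 rad and linear speed of tin_a below 0.02 m/s) and (x of tin_c in the frame of board between -0.07 and 0.07 m and y of tin_c in the frame of board between -0.15 and 0.15 m and z of tin_c in the frame of board between 0.008 and 0.016 m and angle between tin_c's own z axis and vertical below 0.08 rad and linear speed of tin_c below 0.02 m/s)) or (((distance between ball_c0 and tin_c below 0.07 m and y of ball_c0 in the frame of tin_c between -0.012 and 0.012 m and z of ball_c0 in the frame of tin_c between 0.01 and 0.04 m) and horizontal distance between tin_c and cradle_in below 0.006 m and z of tin_c in the frame of cradle_in below 0.003 m and angle between tin_c's own z axis and vertical below 0.06 rad and angle between the x axis of tin_c and the x axis of cradle, either way round below 0.06 rad and linear speed of tin_c below 0.02 m/s) and (x of tin_a in the frame of board between -0.07 and 0.07 m and y of tin_a in the frame of board between -0.15 and 0.15 m and z of tin_a in the frame of board between 0.008 and 0.016 m and angle between tin_a's own z axis and vertical below 0.08 rad and linear speed of tin_a below 0.02 m/s) and (x of tin_b in the frame of board between -0.07 and 0.07 m and y of tin_b in the frame of board between -0.15 and 0.15 m and z of tin_b in the frame of board between 0.008 and 0.016 m and angle between tin_b's own z axis and vertical below 0.08 rad and linear speed of tin_b below 0.02 m/s)))); the robot touches nothing.
It fails at once if the ball bangs hard on the tin (over 40 N) (contact force between ball_c0 and tin_a above 40 N or contact force between ball_c0 and tin_b above 40 N or contact force between ball_c0 and tin_c above 40 N).
It fails at once if a tin is tipped more than 1.0 rad from lid up (angle between any of tin_a, tin_b, tin_c's own z axis and vertical above 1 rad).
It fails at once if a tin is pressed hard into the cradle or dropped in it (over 40 N) (contact force between any of tin_a, tin_b, tin_c and cradle above 40 N).
It fails at once if a tin is let fall on the board or bench (a blow over 40 N with the fingers off it) (((contact force between tin_a and board above 40 N or contact force between tin_a and table above 40 N) and contact force between the fingers and tin_a below 0.2 N) or ((contact force between tin_b and board above 40 N or contact force between tin_b and table above 40 N) and contact force between the fingers and tin_b below 0.2 N) or ((contact force between tin_c and board above 40 N or contact force between tin_c and table above 40 N) and contact force between the fingers and tin_c below 0.2 N)).
It fails at once if a bystander is moved more than 25 mm (distance of any of mending_plate, tape, padlock, screwdriver, jar from where it was at the start of the episode above 0.025 m).
It also fails if it takes over 72 s, if anything falls off the work surface, if the arm or the gripper's body presses on something with over 40 N, if the wrist force passes 120 N, or if a joint passes its speed limit or range.

## Working session

There is one attempt and no reset: what is moved stays moved. The work goes in short steps, Python scripts to look and compute and a tool call to move; the robot and the scene stay as the last step left them, time stands still between calls to the robot, and variables do not carry over. Pictures are saved under pics/ and viewed, at most 10 in all, crops included, and the job is handed in when it is done.

Besides the shell and the picture viewer there is one more tool, called after "Call:" in YAML: its name, and indented under it one key for each argument. carry_out: Moves the arm, as the interface text tells. Its arguments: {"type":"object","properties":{"targets":{"type":"array","items":{"type":"object","properties":{"hand":{"type":"number"},"x":{"type":"number"},"y":{"type":"number"},"z":{"type":"number"},"ax":{"type":"number"},"ay":{"type":"number"},"az":{"type":"number"}}}},"newtons":{"type":"number"}},"required":["targets"]}

```bash
mkdir -p pics; ls; cat > h.py <<'E'
import numpy as np,cv2
from plant import *
E
python3 - <<'E'
from h import *
s=read_state();print({k:np.round(v,3) for k,v in s.items()})
for n in("top","side"):
    p,d=read_camera(n);cv2.imwrite(f"pics/{n}0.png",p);np.savez(f"{n}0.npz",p=p,d=d)
    print(n,camera_params(n))
E
```

```text
pics
{'t': np.float64(0.0), 'q': array([ 1.143,  0.131,  1.489, -0.   ,  1.523, -0.085]), 'dq': array([ 0.   , -0.   ,  0.   ,  0.001,  0.001,  0.   ]), 'joint_torque': array([ 0.0000e+00, -5.5982e+01, -4.9177e+01,  7.7000e-02,  3.5000e-02,
       -0.0000e+00]), 'tool_pos': array([0.202, 0.565, 0.404]), 'orientation': array([-5.360e-01, -3.095e+00,  3.000e-03]), 'force': array([-0.735, -0.136,  0.501]), 'wrist_torque': array([-0.034,  0.024,  0.011]), 'gripper_force': np.float64(0.0), 'opening': np.float64(0.093)}
top {'fx': 364.81697116769783, 'fy': 364.81697116769783, 'cx': 260.2466072217314, 'cy': 189.37228737378732, 'position': array([ 0.47768586, -0.02876376,  0.85994015]), 'rotation': array([ 0.11140413, -0.06833047, -1.54710509])}
side {'fx': 452.5645954294771, 'fy': 452.5645954294771, 'cx': 253.46469750697688, 'cy': 196.8541881753115, 'position': array([0.32701312, 0.6846359 , 0.73309109]), 'rotation': array([ 0.20459976, -1.15843748, -2.61614942])}
```

View pics/top0.png

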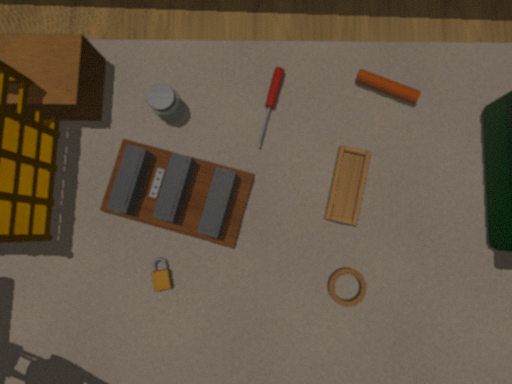

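View pics/side0.png

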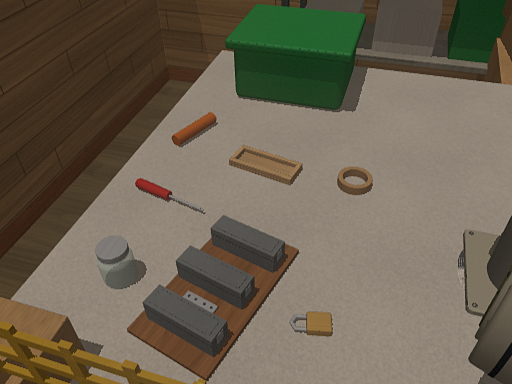

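The top view shows tins near pixels (127,180), (174,188) and (218,203), the plate at (157,182) between the left two, and the cradle at (348,186). The side view agrees. Next I'll measure with depth.

```bash
cat >> h.py <<'E'
from scipy.spatial.transform import Rotation as R
def cloud(n,d):
    c=camera_params(n);v,u=np.mgrid[:d.shape[0],:d.shape[1]]
    P=np.dstack([(u-c['cx'])/c['fx']*d,-(v-c['cy'])/c['fy']*d,-d])
    return P@R.from_rotvec(c['rotation']).as_matrix().T+c['position']
def rects(n,p,d,zlo,zhi,win,amin=100,show=True):
    W=cloud(n,d);m=((W[...,2]>zlo)&(W[...,2]<zhi)&(d>0)).astype(np.uint8)
    w=np.zeros_like(m);w[win[1]:win[3],win[0]:win[2]]=1;m&=w
    m=cv2.morphologyEx(m,cv2.MORPH_OPEN,np.ones((2,2),np.uint8))
    k,l,st,ce=cv2.connectedComponentsWithStats(m);out=[]
    for i in range(1,k):
        if st[i,4]<amin: continue
        q=W[l==i];z=np.median(q[:,2]);r=cv2.minAreaRect((q[:,:2]*1000).astype(np.float32))
        b=cv2.boxPoints(r);e=[b[1]-b[0],b[2]-b[1]];e=max(e,key=np.linalg.norm)
        yaw=np.degrees(np.arctan2(e[1],e[0]))%180
        print(n,np.round(ce[i]),st[i,4],'c',np.round(r[0],1),'size',np.round(r[1],1),'yaw',round(yaw,1),'z',round(z,4))
E
python3 - <<'E'
from h import *
a=np.load('top0.npz');p,d=a['p'],a['d']
W=cloud('top',d)
print('bench z',np.median(W[200:330,200:320,2]),np.std(W[250:330,200:300,2]))
print("tins");rects('top',p,d,.052,.075,(95,130,265,255))
print("board");rects('top',p,d,.006,.075,(95,130,265,255))
print("cradle");rects('top',p,d,.013,.03,(315,135,385,235))
print("cradle");rects('top',p,d,.003,.03,(315,135,385,235))
a=np.load('side0.npz');p,d=a['p'],a['d']
print("tins");rects('side',p,d,.056,.075,(125,200,300,360))
print("cradle");rects('side',p,d,.015,.03,(220,135,310,195))
rects('side',p,d,.003,.03,(220,135,310,195))
E
```

```text
bench z 0.0007982998054618107 0.04986407198897755
tins
top [128. 180.] 1472 c [549.6 149.1] size [379.6 153.8] yaw 76.4 z 0.0626
top [173. 188.] 1459 c [545.6  93.5] size [269.8 152.9] yaw 76.2 z 0.0628
top [218. 203.] 1459 c [521.7  38.8] size [154.8 155.1] yaw 163.3 z 0.0629
board
top [179. 194.] 10532 c [555.  158.1] size [400.2 180.8] yaw 75.8 z 0.0176
cradle
top [349. 186.] 1084 c [ 547.6 -179.3] size [147.5 297.3] yaw 141.3 z 0.0198
cradle
top [349. 186.] 2511 c [ 547.7 -179.2] size [147.7 297.2] yaw 141.4 z 0.0079
tins
side [249. 237.] 1375 c [476.5 371.4] size [151.8 677.3] yaw 102.9 z 0.0627
side [216. 271.] 1663 c [437.4 389.7] size [141.6 613.7] yaw 123.5 z 0.0628
side [129. 259.] 100 c [565.6 422. ] size [ 19.8 709.3] yaw 130.7 z 0.061
side [186. 314.] 2107 c [456.  440.8] size [129.3 536.3] yaw 131.4 z 0.0629
cradle
side [267. 163.] 672 c [510.4 218.6] size [189.8 983.5] yaw 100.6 z 0.019
side [267. 165.] 1554 c [510.6 218.6] size [190.3 983.5] yaw 100.6 z 0.0105
```

```bash
sed -i 's/cv2.minAreaRect((q\[:,:2\]\*1000).astype(np.float32))/cv2.minAreaRect(np.array(q[:,:2]*1000,np.float32,order="C"))/' h.py
python3 - <<'E'
from h import *
a=np.load('top0.npz');p,d=a['p'],a['d']
print("tins");rects('top',p,d,.052,.075,(95,130,265,255))
print("board");rects('top',p,d,.006,.075,(95,130,265,255))
print("cradle");rects('top',p,d,.013,.03,(315,135,385,235))
rects('top',p,d,.003,.012,(315,135,385,235))
a=np.load('side0.npz');p,d=a['p'],a['d']
print("tins");rects('side',p,d,.056,.075,(125,200,300,360))
print("cradle");rects('side',p,d,.015,.03,(220,135,310,195))
T=R.from_rotvec(read_state()['orientation']).as_matrix();print(T.round(3))
E
```

```text
tins
top [128. 180.] 1472 c [549.6 149.1] size [379.6 153.8] yaw 76.4 z 0.0626
top [173. 188.] 1459 c [545.6  93.5] size [269.8 152.9] yaw 76.2 z 0.0628
top [218. 203.] 1459 c [521.7  38.8] size [154.8 155.1] yaw 163.3 z 0.0629
board
top [179. 194.] 10532 c [555.  158.1] size [400.2 180.8] yaw 75.8 z 0.0176
cradle
top [349. 186.] 1084 c [ 547.6 -179.3] size [147.5 297.3] yaw 141.3 z 0.0198
top [349. 186.] 1353 c [ 540.8 -166.4] size [116.9 279.3] yaw 137.3 z 0.0066
tins
side [249. 237.] 1375 c [476.5 371.4] size [151.8 677.3] yaw 102.9 z 0.0627
side [216. 271.] 1663 c [437.4 389.7] size [141.6 613.7] yaw 123.5 z 0.0628
side [129. 259.] 100 c [565.6 422. ] size [ 19.8 709.3] yaw 130.7 z 0.061
side [186. 314.] 2107 c [456.  440.8] size [129.3 536.3] yaw 131.4 z 0.0629
cradle
side [267. 163.] 672 c [510.4 218.6] size [189.8 983.5] yaw 100.6 z 0.019
[[-0.942  0.336 -0.001]
 [ 0.336  0.942 -0.001]
 [ 0.    -0.002 -1.   ]]
```

```bash
python3 - <<'E'
from h import *
a=np.load('top0.npz');d=a['d'];W=cloud('top',d)
q=W[165:200,160:185];m=(q[...,2]>.052)&(q[...,2]<.075);q=q[m];print(q[:3],np.percentile(q,[0,5,50,95,100],axis=0).round(3))
x=np.array(q[:,:2]*1000,np.float32,order='C');print(x.flags['C_CONTIGUOUS'],x.strides,cv2.minAreaRect(x),cv2.minAreaRect(x.reshape(-1,1,2)),cv2.minAreaRect(cv2.convexHull(x.reshape(-1,1,2))))
E
```

```text
[[0.62015566 0.20183408 0.0616543 ]
 [0.62007628 0.19938934 0.06233137]
 [0.62010907 0.19712677 0.06237987]] [[0.543 0.163 0.052]
 [0.546 0.167 0.06 ]
 [0.58  0.188 0.063]
 [0.616 0.211 0.065]
 [0.621 0.217 0.068]]
True (8, 4) ((581.7174072265625, 188.07142639160156), (47.7903938293457, 84.76573944091797), 79.78439331054688) ((581.7174072265625, 188.07142639160156), (47.7903938293457, 84.76573944091797), 79.78439331054688) ((581.7174072265625, 188.07142639160156), (47.7903938293457, 84.76573944091797), 79.78439331054688)
```

```bash
sed -i 's/np.ones((2,2)/np.ones((3,3)/; s/q=W\[l==i\]/q=W[(l==i)\&(d>0)]/' h.py
python3 - <<'E'
from h import *
a=np.load('top0.npz');p,d=a['p'],a['d']
print("tins");rects('top',p,d,.052,.075,(95,130,265,255))
print("board");rects('top',p,d,.006,.075,(95,130,265,255))
print("cradle");rects('top',p,d,.003,.03,(315,135,385,235))
rects('top',p,d,.003,.012,(315,135,385,235))
print("others");rects('top',p,d,.01,.12,(130,60,300,140));rects('top',p,d,.01,.12,(130,240,300,310))
a=np.load('side0.npz');p,d=a['p'],a['d']
print("tins");rects('side',p,d,.056,.075,(125,200,300,360))
print("cradle");rects('side',p,d,.003,.03,(220,135,310,195))
E
```

```text
tins
top [127. 179.] 1468 c [588.  294.2] size [ 48.3 151.5] yaw 166.1 z 0.0627
top [172. 187.] 1455 c [572.4 189.9] size [ 47.3 151.9] yaw 165.6 z 0.0628
top [217. 202.] 1455 c [539.9  89.9] size [ 46.4 151.9] yaw 165.6 z 0.0629
board
top [178. 193.] 10518 c [565.6 192.1] size [330.8 180.3] yaw 75.9 z 0.0175
cradle
top [348. 185.] 2505 c [ 591.8 -209.6] size [ 77.8 182.8] yaw 168.5 z 0.0084
top [348. 185.] 1349 c [ 590.4 -209. ] size [ 49.  153.6] yaw 168.7 z 0.0065
others
top [275.  87.] 429 c [819.4 -32.8] size [ 25.3 106.5] yaw 166.7 z 0.0233
top [165. 102.] 1047 c [767.1 216.8] size [65.6 66.3] yaw 170.4 z 0.0882
top [162. 279.] 385 c [368.7 217.5] size [58.4 40.7] yaw 15.3 z 0.0201
tins
side [248. 236.] 1361 c [543.   91.7] size [ 49.3 152.4] yaw 165.5 z 0.0628
side [215. 270.] 1658 c [575.3 192. ] size [ 48.7 152.3] yaw 165.8 z 0.0628
side [185. 313.] 2096 c [591.  295.9] size [ 48.2 152.4] yaw 166.1 z 0.0629
cradle
side [266. 164.] 1548 c [ 590.5 -213.6] size [ 98.  178.8] yaw 168.3 z 0.0125
```

```bash
cat >> h.py <<'E'
def goal(x,y,z,yaw,s=None):
    "shift/turn (tool axes) from measured pose to TCP x,y,z (m) pointing down with tool y at yaw (deg)"
    s=s or read_state();A=R.from_rotvec(s['orientation'])
    c,q=np.cos(np.radians(yaw)),np.sin(np.radians(yaw))
    B=R.from_matrix(np.array([[-q,c,0],[c,q,0],[0,0,-1.]]))
    print('t',round(s['t'],2),'pos',s['tool_pos'].round(4),'shift',A.inv().apply(np.array([x,y,z])-s['tool_pos']).round(4),'turn',(A.inv()*B).as_rotvec().round(4))
def feel():
    s=read_state();A=R.from_rotvec(s['orientation']).inv()
    print('F',s['force'].round(2),'M tool',A.apply(s['wrist_torque']).round(3),'M',s['wrist_torque'].round(3),'open',round(s['opening'],4),'grip',s['gripper_force'].round(1))
E
python3 -c "
from h import *
goal(.5895,.295,.29,76);feel()"
```

```text
t 0.1 pos [0.2016 0.5649 0.4038] shift [-0.4561 -0.1237  0.1139] turn [-0.0016 -0.0002 -0.0984]Traceback (most recent call last):
  File "<string>", line 3, in <module>
    goal(.5895,.295,.29,76);feel()
                            ~~~~^^
  File "h.py", line 27, in feel
    print('F',s['force'].round(2),'M tool',A.apply(s['wrist_torque']).round(3),'M',s['wrist_torque'].round(3),'open',round(s['opening'],4),'grip',s['gripper_force'].round(1))
                                                                                                                                                  ^^^^^^^^^^^^^^^^^^^^^^^^
AttributeError: 'float' object has no attribute 'round'
```

Call:
carry_out:
  targets:
    - {"hand":100,"x":-0.057,"y":-0.016,"z":0.01,"az":-0.02}
    - {"hand":100,"x":-0.114,"y":-0.031,"z":0.02,"az":-0.04}
    - {"hand":100,"x":-0.171,"y":-0.047,"z":0.035,"az":-0.06}
    - {"hand":100,"x":-0.228,"y":-0.062,"z":0.05,"az":-0.08}
    - {"hand":100,"x":-0.285,"y":-0.078,"z":0.065,"az":-0.098}
    - {"hand":100,"x":-0.342,"y":-0.093,"z":0.08,"az":-0.098}
    - {"hand":100,"x":-0.4,"y":-0.108,"z":0.097,"az":-0.098}
    - {"hand":100,"x":-0.456,"y":-0.124,"z":0.114,"az":-0.098}
  newtons: 60

```text
schema error: expected keys hand, x, y, z, ax, ay, az
```

```bash
sed -i "s/s\['gripper_force'\].round(1)/round(s['gripper_force'],1)/" h.py; python3 -c "
from h import *
goal(.5895,.295,.219,76);feel()"
```

```text
t 0.1 pos [0.2016 0.5649 0.4038] shift [-0.4561 -0.1236  0.1849] turn [-0.0016 -0.0002 -0.0984]
F [0.1  0.45 0.56] M tool [0.042 0.009 0.004] M [-0.036  0.023 -0.004] open 0.0931 grip 0.0
```

Call:
carry_out:
  targets:
    - {"hand":100,"x":-0.057,"y":-0.016,"z":0.01,"ax":0,"ay":0,"az":-0.02}
    - {"hand":100,"x":-0.114,"y":-0.031,"z":0.02,"ax":0,"ay":0,"az":-0.04}
    - {"hand":100,"x":-0.171,"y":-0.047,"z":0.035,"ax":0,"ay":0,"az":-0.06}
    - {"hand":100,"x":-0.228,"y":-0.062,"z":0.05,"ax":0,"ay":0,"az":-0.08}
    - {"hand":100,"x":-0.285,"y":-0.078,"z":0.065,"ax":0,"ay":0,"az":-0.098}
    - {"hand":100,"x":-0.342,"y":-0.093,"z":0.08,"ax":0,"ay":0,"az":-0.098}
    - {"hand":100,"x":-0.4,"y":-0.108,"z":0.097,"ax":0,"ay":0,"az":-0.098}
    - {"hand":100,"x":-0.456,"y":-0.124,"z":0.114,"ax":0,"ay":0,"az":-0.098}
  newtons: 60

```text
t: 1.1
tool_pos: [0.5908, 0.2936, 0.2898]
orientation: [-0.384, -3.118, 0.0]
force: [0.7, 0.8, -0.0]
opening: 0.0929
gripper_force: 0.0
```

```bash
python3 -c "
from h import *
goal(.5895,.295,.219,76);feel()"
```

```text
t 1.1 pos [0.5908 0.2936 0.2898] shift [0.0015 0.001  0.0708] turn [-0.0002 -0.0005 -0.0006]
F [ 0.68  0.76 -0.02] M tool [-0.063  0.01  -0.055] M [ 0.064 -0.006  0.055] open 0.0929 grip 0.0
```

Call:
carry_out:
  targets:
    - {"hand":100,"x":0.001,"y":0.001,"z":0.025,"ax":0,"ay":0,"az":0}
    - {"hand":100,"x":0.001,"y":0.001,"z":0.055,"ax":0,"ay":0,"az":0}
    - {"hand":100,"x":0.001,"y":0.001,"z":0.072,"ax":0,"ay":0,"az":0}
    - {"hand":80,"x":0.001,"y":0.001,"z":0.072,"ax":0,"ay":0,"az":0}
    - {"hand":60,"x":0.001,"y":0.001,"z":0.072,"ax":0,"ay":0,"az":0}
    - {"hand":40,"x":0.001,"y":0.001,"z":0.072,"ax":0,"ay":0,"az":0}
    - {"hand":30,"x":0.001,"y":0.001,"z":0.072,"ax":0,"ay":0,"az":0}
    - {"hand":30,"x":0.001,"y":0.001,"z":0.072,"ax":0,"ay":0,"az":0}
  newtons: 60

```text
t: 2.1
tool_pos: [0.5888, 0.2964, 0.2193]
orientation: [0.383, 3.117, 0.001]
force: [0.2, -0.6, 1.7]
opening: 0.0476
gripper_force: 1.7
```

```bash
python3 -c "
from h import *
goal(.5895,.295,.219,76);feel()"
```

```text
t 2.1 pos [0.5888 0.2964 0.2193] shift [-0.001  -0.0012  0.0003] turn [ 0.0005  0.0007 -0.0004]
F [ 0.2  -0.64  1.74] M tool [0.502 0.004 0.018] M [-0.486  0.125 -0.018] open 0.0476 grip 1.7
```

Call:
carry_out:
  targets:
    - {"hand":0,"x":0,"y":0,"z":0,"ax":0,"ay":0,"az":0}
    - {"hand":0,"x":0,"y":0,"z":0,"ax":0,"ay":0,"az":0}
    - {"hand":0,"x":0,"y":0,"z":-0.005,"ax":0,"ay":0,"az":0}
    - {"hand":0,"x":0,"y":0,"z":-0.025,"ax":0,"ay":0,"az":0}
    - {"hand":0,"x":0,"y":0,"z":-0.05,"ax":0,"ay":0,"az":0}
    - {"hand":0,"x":0,"y":0,"z":-0.07,"ax":0,"ay":0,"az":0}
    - {"hand":0,"x":0,"y":0,"z":-0.075,"ax":0,"ay":0,"az":0}
    - {"hand":0,"x":0,"y":0,"z":-0.075,"ax":0,"ay":0,"az":0}
  newtons: 60

```text
t: 3.1
tool_pos: [0.5887, 0.2963, 0.294]
orientation: [0.384, 3.118, 0.0]
force: [-0.3, 0.1, -3.9]
opening: 0.0457
gripper_force: 60.0
```

```bash
python3 -c "
from h import *
goal(.5895,.295,.219,76);feel()"
```

```text
t 3.1 pos [0.5887 0.2963 0.294 ] shift [-0.001  -0.0011  0.075 ] turn [ 0.0003  0.0004 -0.0004]
F [-0.32  0.07 -3.93] M tool [ 0.061  0.066 -0.025] M [-0.043  0.079  0.025] open 0.0457 grip 60.0
```

Call:
carry_out:
  targets:
    - {"hand":0,"x":-0.003,"y":0,"z":0,"ax":0,"ay":0.02,"az":0}
    - {"hand":0,"x":-0.007,"y":0,"z":0,"ax":0,"ay":0.04,"az":0}
    - {"hand":0,"x":-0.01,"y":0,"z":0,"ax":0,"ay":0.06,"az":0}
    - {"hand":0,"x":-0.013,"y":0,"z":0,"ax":0,"ay":0.08,"az":0}
    - {"hand":0,"x":-0.013,"y":0,"z":0,"ax":0,"ay":0.08,"az":0}
    - {"hand":0,"x":-0.013,"y":0,"z":0,"ax":0,"ay":0.08,"az":0}
    - {"hand":0,"x":-0.013,"y":0,"z":0,"ax":0,"ay":0.08,"az":0}
    - {"hand":0,"x":-0.013,"y":0,"z":0,"ax":0,"ay":0.08,"az":0}

```text
t: 4.1
tool_pos: [0.6012, 0.2932, 0.2939]
orientation: [-0.374, -3.039, -0.015]
force: [-0.2, 0.3, -3.4]
opening: 0.0457
gripper_force: 60.0
```

```bash
python3 -c "
from h import *
feel();read_camera('top');feel()"
```

```text
F [-0.22  0.32 -3.45] M tool [-0.002  0.034  0.043] M [ 0.007  0.033 -0.044] open 0.0457 grip 60.0
F [-0.19  0.58 -3.93] M tool [-0.015 -0.019 -0.033] M [ 0.013 -0.023  0.031] open 0.0458 grip 60.0
```

Call:
carry_out:
  targets:
    - {"hand":0,"x":0.006,"y":0,"z":0,"ax":0,"ay":-0.04,"az":0}
    - {"hand":0,"x":0.013,"y":0,"z":0,"ax":0,"ay":-0.08,"az":0}
    - {"hand":0,"x":0.02,"y":0,"z":0,"ax":0,"ay":-0.12,"az":0}
    - {"hand":0,"x":0.026,"y":0,"z":0,"ax":0,"ay":-0.16,"az":0}
    - {"hand":0,"x":0.026,"y":0,"z":0,"ax":0,"ay":-0.16,"az":0}
    - {"hand":0,"x":0.026,"y":0,"z":0,"ax":0,"ay":-0.16,"az":0}
    - {"hand":0,"x":0.026,"y":0,"z":0,"ax":0,"ay":-0.16,"az":0}
    - {"hand":0,"x":0.026,"y":0,"z":0,"ax":0,"ay":-0.16,"az":0}

```text
t: 5.15
tool_pos: [0.5764, 0.2992, 0.2957]
orientation: [0.374, 3.039, -0.015]
force: [0.4, 0.1, -3.7]
opening: 0.0454
gripper_force: 60.0
```

```bash
python3 -c "
from h import *
feel();read_camera('top');feel();goal(.5887,.2963,.219,76)"
```

```text
F [ 0.4   0.13 -3.66] M tool [-0.066  0.102 -0.014] M [0.087 0.083 0.019] open 0.0454 grip 60.0
F [ 0.21 -0.32 -3.92] M tool [-0.036  0.098  0.034] M [ 0.062  0.086 -0.031] open 0.0458 grip 60.0
t 5.2 pos [0.5764 0.2992 0.2957] shift [-0.0065  0.0001  0.0774] turn [-0.0001  0.0797 -0.0008]
```

```bash
cat >> h.py <<'E'
def avg(n=6):
    L=[]
    for i in range(n):
        s=read_state();A=R.from_rotvec(s['orientation']).inv();L.append(np.r_[s['force'],A.apply(s['wrist_torque'])]);read_camera('top')
    print(np.mean(L,0).round(3),'sd',np.std(L,0).round(3))
E
python3 -c "
from h import *
avg()"
```

```text
[-0.116  0.072 -4.195 -0.014  0.04   0.012] sd [0.29  0.46  0.283 0.031 0.045 0.028]
```

Call:
carry_out:
  targets:
    - {"hand":0,"x":-0.004,"y":0,"z":0,"ax":0,"ay":0.03,"az":0}
    - {"hand":0,"x":-0.01,"y":0,"z":0,"ax":0,"ay":0.06,"az":0}
    - {"hand":0,"x":-0.017,"y":0,"z":0,"ax":0,"ay":0.1,"az":0}
    - {"hand":0,"x":-0.022,"y":0,"z":0,"ax":0,"ay":0.13,"az":0}
    - {"hand":0,"x":-0.026,"y":0,"z":0,"ax":0,"ay":0.16,"az":0}
    - {"hand":0,"x":-0.026,"y":0,"z":0,"ax":0,"ay":0.16,"az":0}
    - {"hand":0,"x":-0.026,"y":0,"z":0,"ax":0,"ay":0.16,"az":0}
    - {"hand":0,"x":-0.026,"y":0,"z":0,"ax":0,"ay":0.16,"az":0}

```text
t: 6.5
tool_pos: [0.6011, 0.2933, 0.2979]
orientation: [-0.373, -3.039, -0.015]
force: [-0.4, -0.2, -3.9]
opening: 0.0457
gripper_force: 60.0
```

```bash
python3 -c "
from h import *
avg();goal(.5887,.2963,.219,76)"
```

```text
[ 1.580e-01 -2.900e-02 -4.004e+00 -1.000e-03 -8.600e-02 -5.000e-03] sd [0.423 0.204 0.392 0.017 0.028 0.037]
t 6.8 pos [0.6012 0.2932 0.2979] shift [0.0065 0.     0.0797] turn [ 0.     -0.08   -0.0003]
```

T1 is packed: its moment follows a rigid weight only. I'll set it back.

Call:
carry_out:
  targets:
    - {"hand":0,"x":0.01,"y":0,"z":0.02,"ax":0,"ay":-0.05,"az":0}
    - {"hand":0,"x":0.01,"y":0,"z":0.045,"ax":0,"ay":-0.08,"az":0}
    - {"hand":0,"x":0.008,"y":0,"z":0.065,"ax":0,"ay":-0.08,"az":0}
    - {"hand":0,"x":0.007,"y":0,"z":0.075,"ax":0,"ay":-0.08,"az":0}
    - {"hand":0,"x":0.0065,"y":0,"z":0.079,"ax":0,"ay":-0.08,"az":0}
    - {"hand":0,"x":0.0065,"y":0,"z":0.079,"ax":0,"ay":-0.08,"az":0}
    - {"hand":55,"x":0.0065,"y":0,"z":0.079,"ax":0,"ay":-0.08,"az":0}
    - {"hand":80,"x":0.0065,"y":0,"z":0.079,"ax":0,"ay":-0.08,"az":0}

```text
t: 7.8
tool_pos: [0.5896, 0.2964, 0.2211]
orientation: [0.383, 3.116, 0.002]
force: [-0.5, -0.3, 0.6]
opening: 0.0569
gripper_force: 0.0
```

```bash
python3 -c "
from h import *
feel();goal(.574,.192,.29,76)"
```

```text
F [-0.49 -0.26  0.57] M tool [-0.015 -0.01  -0.006] M [ 0.013 -0.013  0.006] open 0.0569 grip 0.0
t 7.8 pos [0.5896 0.2964 0.2211] shift [-0.0103 -0.105  -0.069 ] turn [ 0.0015  0.002  -0.0005]
```

Call:
carry_out:
  targets:
    - {"hand":100,"x":0,"y":0,"z":0,"ax":0,"ay":0,"az":0}
    - {"hand":100,"x":0,"y":0,"z":-0.03,"ax":0,"ay":0,"az":0}
    - {"hand":100,"x":0,"y":0,"z":-0.065,"ax":0,"ay":0,"az":0}
    - {"hand":100,"x":-0.003,"y":-0.035,"z":-0.07,"ax":0,"ay":0,"az":0}
    - {"hand":100,"x":-0.007,"y":-0.075,"z":-0.07,"ax":0,"ay":0.002,"az":0}
    - {"hand":100,"x":-0.01,"y":-0.105,"z":-0.07,"ax":0,"ay":0.002,"az":0}
    - {"hand":100,"x":-0.01,"y":-0.105,"z":-0.07,"ax":0,"ay":0.002,"az":0}

```text
t: 8.68
tool_pos: [0.5732, 0.1902, 0.2901]
orientation: [-0.387, -3.116, -0.0]
force: [-0.6, 0.7, -0.2]
opening: 0.0932
gripper_force: 0.0
```

```bash
python3 -c "
from h import *
goal(.574,.192,.219,76)"
```

```text
t 8.68 pos [0.5732 0.1902 0.2901] shift [-0.0004  0.002   0.0711] turn [-0.0002 -0.0015 -0.0029]
```

Call:
carry_out:
  targets:
    - {"hand":100,"x":0,"y":0.001,"z":0.03,"ax":0,"ay":0,"az":0}
    - {"hand":95,"x":0,"y":0.001,"z":0.06,"ax":0,"ay":0,"az":0}
    - {"hand":60,"x":0,"y":0.001,"z":0.071,"ax":0,"ay":0,"az":0}
    - {"hand":40,"x":0,"y":0.001,"z":0.071,"ax":0,"ay":0,"az":0}
    - {"hand":0,"x":0,"y":0.001,"z":0.071,"ax":0,"ay":0,"az":0}
    - {"hand":0,"x":0,"y":0.001,"z":0.071,"ax":0,"ay":0,"az":0}
    - {"hand":0,"x":0,"y":0.001,"z":0.071,"ax":0,"ay":0,"az":0}
    - {"hand":0,"x":0,"y":0.001,"z":0.071,"ax":0,"ay":0,"az":0}
  newtons: 60

```text
t: 9.68
tool_pos: [0.5738, 0.1927, 0.2199]
orientation: [-0.384, -3.118, -0.0]
force: [-1.9, -1.5, 6.0]
opening: 0.0455
gripper_force: 60.0
```

```bash
python3 -c "
from h import *
goal(.574,.192,.219,76);feel()"
```

```text
t 9.68 pos [0.5738 0.1927 0.2199] shift [-0.0004 -0.0007  0.0009] turn [ 0.0003 -0.0004 -0.0006]
F [-1.92 -1.54  5.99] M tool [ 0.684  0.085 -0.002] M [-0.643  0.248  0.002] open 0.0455 grip 60.0
```

Call:
carry_out:
  targets:
    - {"hand":0,"x":0,"y":0,"z":-0.005,"ax":0,"ay":0,"az":0}
    - {"hand":0,"x":0,"y":0,"z":-0.025,"ax":0,"ay":0,"az":0}
    - {"hand":0,"x":0,"y":0,"z":-0.05,"ax":0,"ay":0,"az":0}
    - {"hand":0,"x":0,"y":0,"z":-0.07,"ax":0,"ay":0,"az":0}
    - {"hand":0,"x":-0.003,"y":0,"z":-0.075,"ax":0,"ay":0.02,"az":0}
    - {"hand":0,"x":-0.007,"y":0,"z":-0.075,"ax":0,"ay":0.04,"az":0}
    - {"hand":0,"x":-0.01,"y":0,"z":-0.075,"ax":0,"ay":0.06,"az":0}
    - {"hand":0,"x":-0.013,"y":0,"z":-0.075,"ax":0,"ay":0.08,"az":0}

```text
t: 10.68
tool_pos: [0.586, 0.1895, 0.2924]
orientation: [-0.374, -3.034, -0.015]
force: [0.4, -0.2, -4.2]
opening: 0.0459
gripper_force: 60.0
```

```bash
python3 -c "
from h import *
avg(3);avg(4)"
```

```text
[-0.137 -0.089 -4.065  0.025 -0.105 -0.01 ] sd [1.    0.236 0.182 0.008 0.039 0.035]
[ 7.300e-02 -1.200e-02 -4.056e+00  1.000e-03 -7.100e-02 -2.000e-02] sd [0.302 0.35  0.507 0.018 0.023 0.015]
```

Call:
carry_out:
  targets:
    - {"hand":0,"x":0.006,"y":0,"z":0,"ax":0,"ay":-0.04,"az":0}
    - {"hand":0,"x":0.013,"y":0,"z":0,"ax":0,"ay":-0.08,"az":0}
    - {"hand":0,"x":0.02,"y":0,"z":0,"ax":0,"ay":-0.12,"az":0}
    - {"hand":0,"x":0.026,"y":0,"z":0,"ax":0,"ay":-0.16,"az":0}
    - {"hand":0,"x":0.026,"y":0,"z":0,"ax":0,"ay":-0.16,"az":0}
    - {"hand":0,"x":0.026,"y":0,"z":0,"ax":0,"ay":-0.16,"az":0}

```text
t: 11.78
tool_pos: [0.5609, 0.196, 0.2959]
orientation: [0.374, 3.042, -0.014]
force: [-0.1, 0.3, -3.9]
opening: 0.0457
gripper_force: 60.0
```

```bash
python3 -c "
from h import *
avg(3);avg(5);goal(.5738,.1927,.219,76)"
```

```text
[ 0.331 -0.008 -3.674  0.01   0.062  0.03 ] sd [0.32  0.264 0.151 0.024 0.016 0.041]
[-0.244 -0.142 -3.903 -0.017  0.087 -0.015] sd [0.289 0.489 0.713 0.036 0.029 0.03 ]
t 12.18 pos [0.561  0.1959 0.2957] shift [-0.0072 -0.      0.0774] turn [-0.0001  0.0777 -0.0006]
```

T2 is packed as well (−0.08 / +0.08), so T3 holds the ball. I'll put T2 back.

Call:
carry_out:
  targets:
    - {"hand":0,"x":-0.011,"y":0,"z":0.02,"ax":0,"ay":0.05,"az":0}
    - {"hand":0,"x":-0.011,"y":0,"z":0.045,"ax":0,"ay":0.078,"az":0}
    - {"hand":0,"x":-0.009,"y":0,"z":0.065,"ax":0,"ay":0.078,"az":0}
    - {"hand":0,"x":-0.007,"y":0,"z":0.074,"ax":0,"ay":0.078,"az":0}
    - {"hand":0,"x":-0.007,"y":0,"z":0.0765,"ax":0,"ay":0.078,"az":0}
    - {"hand":0,"x":-0.007,"y":0,"z":0.0765,"ax":0,"ay":0.078,"az":0}
    - {"hand":55,"x":-0.007,"y":0,"z":0.0765,"ax":0,"ay":0.078,"az":0}
    - {"hand":80,"x":-0.007,"y":0,"z":0.0765,"ax":0,"ay":0.078,"az":0}

```text
t: 13.18
tool_pos: [0.574, 0.193, 0.2214]
orientation: [0.383, 3.116, 0.001]
force: [0.1, 1.1, 0.0]
opening: 0.0572
gripper_force: 0.0
```

```bash
python3 -c "
from h import *
feel();goal(.5415,.0925,.29,76)"
```

```text
F [0.13 1.09 0.02] M tool [-0.027 -0.006 -0.012] M [ 0.025 -0.013  0.012] open 0.0572 grip 0.0
t 13.18 pos [0.574  0.193  0.2214] shift [ 0.0071 -0.1054 -0.0688] turn [ 0.0011  0.0021 -0.0004]
```

Call:
carry_out:
  targets:
    - {"hand":100,"x":0,"y":0,"z":0,"ax":0,"ay":0,"az":0}
    - {"hand":100,"x":0,"y":0,"z":-0.03,"ax":0,"ay":0,"az":0}
    - {"hand":100,"x":0,"y":0,"z":-0.065,"ax":0,"ay":0,"az":0}
    - {"hand":100,"x":0.003,"y":-0.035,"z":-0.069,"ax":0,"ay":0,"az":0}
    - {"hand":100,"x":0.005,"y":-0.075,"z":-0.069,"ax":0,"ay":0.002,"az":0}
    - {"hand":100,"x":0.007,"y":-0.105,"z":-0.069,"ax":0,"ay":0.002,"az":0}
    - {"hand":100,"x":0.007,"y":-0.105,"z":-0.069,"ax":0,"ay":0.002,"az":0}
    - {"hand":100,"x":0.007,"y":-0.105,"z":-0.069,"ax":0,"ay":0.002,"az":0}

```text
t: 14.18
tool_pos: [0.5415, 0.093, 0.2894]
orientation: [-0.384, -3.117, -0.001]
force: [0.6, 0.6, -0.2]
opening: 0.0931
gripper_force: 0.0
```

```bash
python3 -c "
from h import *
goal(.5415,.0925,.219,76)"
```

```text
t 14.18 pos [0.5415 0.093  0.2894] shift [-0.0003 -0.0005  0.0704] turn [ 0.0006 -0.0014 -0.0008]
```

Call:
carry_out:
  targets:
    - {"hand":100,"x":0,"y":0,"z":0.03,"ax":0,"ay":0,"az":0}
    - {"hand":95,"x":0,"y":0,"z":0.06,"ax":0,"ay":0,"az":0}
    - {"hand":60,"x":0,"y":0,"z":0.07,"ax":0,"ay":0,"az":0}
    - {"hand":50,"x":0,"y":0,"z":0.07,"ax":0,"ay":0,"az":0}
    - {"hand":40,"x":0,"y":0,"z":0.07,"ax":0,"ay":0,"az":0}
    - {"hand":0,"x":0,"y":0,"z":0.07,"ax":0,"ay":0,"az":0}
    - {"hand":0,"x":0,"y":0,"z":0.07,"ax":0,"ay":0,"az":0}
    - {"hand":0,"x":0,"y":0,"z":0.07,"ax":0,"ay":0,"az":0}
  newtons: 60

```text
t: 15.18
tool_pos: [0.5416, 0.0925, 0.2202]
orientation: [-0.384, -3.118, -0.0]
force: [-1.5, -2.9, 6.4]
opening: 0.0454
gripper_force: 60.0
```

```bash
python3 -c "
from h import *
goal(.5415,.0925,.219,76);feel()"
```

```text
t 15.18 pos [0.5416 0.0925 0.2202] shift [0.0001 0.     0.0012] turn [-0.     -0.0003 -0.0006]
F [-1.5  -2.92  6.41] M tool [ 0.562  0.115 -0.014] M [-0.517  0.248  0.014] open 0.0454 grip 60.0
```

Call:
carry_out:
  targets:
    - {"hand":0,"x":0,"y":0,"z":-0.005,"ax":0,"ay":0,"az":0}
    - {"hand":0,"x":0,"y":0,"z":-0.025,"ax":0,"ay":0,"az":0}
    - {"hand":0,"x":0,"y":0,"z":-0.05,"ax":0,"ay":0,"az":0}
    - {"hand":0,"x":0,"y":0,"z":-0.07,"ax":0,"ay":0,"az":0}
    - {"hand":0,"x":-0.0015,"y":0,"z":-0.075,"ax":0,"ay":0.01,"az":0}
    - {"hand":0,"x":-0.003,"y":0,"z":-0.075,"ax":0,"ay":0.02,"az":0}
    - {"hand":0,"x":-0.005,"y":0,"z":-0.075,"ax":0,"ay":0.03,"az":0}
    - {"hand":0,"x":-0.007,"y":0,"z":-0.075,"ax":0,"ay":0.04,"az":0}

```text
t: 16.18
tool_pos: [0.5478, 0.0909, 0.2929]
orientation: [-0.378, -3.074, -0.008]
force: [0.0, -0.3, -4.1]
opening: 0.0455
gripper_force: 60.0
```

```bash
python3 -c "
from h import *
[avg(4) for i in range(4)];goal(.5415,.0925,.293,76)"
```

```text
[ 1.560e-01  6.000e-02 -3.955e+00 -1.800e-02 -6.000e-02  2.000e-03] sd [0.61  0.206 0.225 0.003 0.048 0.036]
[ 8.100e-02  4.970e-01 -3.925e+00  2.400e-02 -2.400e-02 -1.000e-03] sd [0.261 0.315 0.362 0.016 0.043 0.017]
[-0.158  0.013 -4.265 -0.013 -0.045 -0.013] sd [0.231 0.338 0.37  0.012 0.027 0.041]
[ 2.390e-01 -1.740e-01 -4.447e+00  1.000e-03 -7.600e-02 -2.400e-02] sd [0.241 0.367 0.582 0.028 0.03  0.01 ]
t 16.98 pos [0.548  0.091  0.2941] shift [ 0.0066 -0.0002  0.0014] turn [ 0.     -0.0419 -0.0004]
```

Call:
carry_out:
  targets:
    - {"hand":0,"x":-0.002,"y":0,"z":0,"ax":0,"ay":0.01,"az":0}
    - {"hand":0,"x":-0.003,"y":0,"z":0,"ax":0,"ay":0.02,"az":0}
    - {"hand":0,"x":-0.005,"y":0,"z":0,"ax":0,"ay":0.03,"az":0}
    - {"hand":0,"x":-0.007,"y":0,"z":0,"ax":0,"ay":0.04,"az":0}

```text
t: 17.48
tool_pos: [0.555, 0.0892, 0.2937]
orientation: [-0.374, -3.037, -0.015]
force: [0.6, -0.5, -4.5]
opening: 0.0456
gripper_force: 60.0
```

```bash
python3 -c "
from h import *
[avg(4) for i in range(3)];goal(.5415,.0925,.293,76)"
```

```text
[-0.141 -0.409 -4.327  0.008 -0.059  0.01 ] sd [0.55  0.806 0.316 0.019 0.028 0.041]
[-0.567 -0.349 -3.898  0.02  -0.097  0.005] sd [0.506 0.478 0.487 0.027 0.027 0.037]
[-6.80e-02  3.68e-01 -3.69e+00 -2.00e-03 -7.70e-02 -2.50e-02] sd [0.421 0.064 0.338 0.015 0.03  0.032]
t 18.07 pos [0.5548 0.0894 0.2938] shift [ 0.0135 -0.0002  0.0019] turn [ 0.0001 -0.0819 -0.0004]
```

Call:
carry_out:
  targets:
    - {"hand":0,"x":0.005,"y":0,"z":0,"ax":0,"ay":-0.03,"az":0}
    - {"hand":0,"x":0.01,"y":0,"z":0,"ax":0,"ay":-0.06,"az":0}
    - {"hand":0,"x":0.015,"y":0,"z":0,"ax":0,"ay":-0.09,"az":0}
    - {"hand":0,"x":0.02,"y":0,"z":0,"ax":0,"ay":-0.12,"az":0}
    - {"hand":0,"x":0.026,"y":0,"z":0,"ax":0,"ay":-0.16,"az":0}

```text
t: 18.7
tool_pos: [0.5292, 0.0957, 0.2959]
orientation: [0.374, 3.039, -0.015]
force: [-0.2, -0.4, -4.1]
opening: 0.0452
gripper_force: 60.0
```

```bash
python3 -c "
from h import *
[avg(4) for i in range(4)];goal(.5415,.0925,.293,76)"
```

```text
[ 0.2    0.544 -4.209 -0.019  0.078 -0.007] sd [0.744 0.573 0.486 0.036 0.062 0.012]
[-2.460e-01  2.690e-01 -3.919e+00  3.000e-03  8.500e-02 -3.000e-03] sd [0.298 0.52  0.319 0.006 0.013 0.014]
[ 0.301 -0.229 -3.978  0.012  0.09  -0.013] sd [0.525 0.489 0.451 0.015 0.032 0.049]
[ 2.91e-01 -6.30e-02 -4.24e+00 -1.90e-02  1.08e-01 -2.00e-03] sd [0.339 0.382 0.503 0.014 0.02  0.014]
t 19.5 pos [0.5297 0.0956 0.2958] shift [-0.012  -0.0001  0.0037] turn [-0.0001  0.0778 -0.0004]
```

All three look rigid up to 0.08 rad, so the ball may need a steeper tilt to start rolling. I'll increase the tilt gradually.

Call:
carry_out:
  targets:
    - {"hand":0,"x":0.003,"y":0,"z":0,"ax":0,"ay":-0.02,"az":0}
    - {"hand":0,"x":0.007,"y":0,"z":0,"ax":0,"ay":-0.04,"az":0}
    - {"hand":0,"x":0.01,"y":0,"z":0,"ax":0,"ay":-0.06,"az":0}
    - {"hand":0,"x":0.013,"y":0,"z":0.001,"ax":0,"ay":-0.08,"az":0}
    - {"hand":0,"x":0.017,"y":0,"z":0.001,"ax":0,"ay":-0.1,"az":0}
    - {"hand":0,"x":0.02,"y":0,"z":0.002,"ax":0,"ay":-0.12,"az":0}

```text
t: 20.25
tool_pos: [0.5102, 0.1005, 0.2923]
orientation: [0.359, 2.921, -0.036]
force: [-0.2, 0.2, -4.3]
opening: 0.0454
gripper_force: 60.0
```

```bash
python3 -c "
from h import *
[avg(4) for i in range(3)];goal(.5415,.0925,.293,76)"
```

```text
[-0.093  0.105 -4.182 -0.027  0.255 -0.005] sd [0.578 0.116 0.361 0.027 0.026 0.026]
[-1.560e-01 -5.000e-03 -4.154e+00 -1.800e-02  2.590e-01  4.000e-03] sd [0.556 0.507 0.287 0.018 0.034 0.024]
[-0.451  0.089 -4.438 -0.005  0.283 -0.005] sd [0.223 0.285 0.339 0.024 0.008 0.034]
t 20.85 pos [0.5105 0.1003 0.2923] shift [-0.0315 -0.0001  0.0056] turn [-1.000e-04  1.979e-01 -5.000e-04]
```

Call:
carry_out:
  targets:
    - {"hand":0,"x":-0.008,"y":0,"z":0,"ax":0,"ay":0.05,"az":0}
    - {"hand":0,"x":-0.016,"y":0,"z":0,"ax":0,"ay":0.1,"az":0}
    - {"hand":0,"x":-0.024,"y":0,"z":0.001,"ax":0,"ay":0.15,"az":0}
    - {"hand":0,"x":-0.032,"y":0,"z":0.002,"ax":0,"ay":0.2,"az":0}
    - {"hand":0,"x":-0.04,"y":0,"z":0.004,"ax":0,"ay":0.25,"az":0}
    - {"hand":0,"x":-0.048,"y":0,"z":0.006,"ax":0,"ay":0.3,"az":0}
    - {"hand":0,"x":-0.056,"y":0,"z":0.009,"ax":0,"ay":0.35,"az":0}
    - {"hand":0,"x":-0.065,"y":0,"z":0.012,"ax":0,"ay":0.4,"az":0}

```text
t: 21.85
tool_pos: [0.5751, 0.0842, 0.2933]
orientation: [-0.359, -2.918, -0.037]
force: [0.5, -0.3, -4.3]
opening: 0.0456
gripper_force: 60.0
```

```bash
python3 -c "
from h import *
[avg(4) for i in range(3)];goal(.5415,.0925,.220,76)"
```

```text
[-0.771 -0.029 -4.265  0.013 -0.197  0.009] sd [1.414 0.509 0.262 0.047 0.097 0.037]
[-0.219 -0.165 -3.861 -0.018 -0.243  0.024] sd [0.385 0.3   0.209 0.028 0.015 0.009]
[ 0.161 -0.363 -4.187 -0.019 -0.231 -0.028] sd [0.441 0.268 0.394 0.015 0.024 0.024]
t 22.45 pos [0.5744 0.0845 0.2935] shift [ 0.0185 -0.0002  0.0788] turn [ 1.000e-04 -2.015e-01 -2.000e-04]
```

T3 stays rigid even at ±0.2 rad. T1's readings were the odd ones, so I'll set T3 down and retest T1.

Call:
carry_out:
  targets:
    - {"hand":0,"x":0.013,"y":0,"z":0.008,"ax":0,"ay":-0.07,"az":0}
    - {"hand":0,"x":0.025,"y":0,"z":0.025,"ax":0,"ay":-0.15,"az":0}
    - {"hand":0,"x":0.027,"y":0,"z":0.045,"ax":0,"ay":-0.2,"az":0}
    - {"hand":0,"x":0.021,"y":0,"z":0.066,"ax":0,"ay":-0.201,"az":0}
    - {"hand":0,"x":0.019,"y":0,"z":0.076,"ax":0,"ay":-0.201,"az":0}
    - {"hand":0,"x":0.0185,"y":0,"z":0.079,"ax":0,"ay":-0.201,"az":0}
    - {"hand":55,"x":0.0185,"y":0,"z":0.079,"ax":0,"ay":-0.201,"az":0}
    - {"hand":80,"x":0.0185,"y":0,"z":0.079,"ax":0,"ay":-0.201,"az":0}

```text
t: 23.45
tool_pos: [0.5425, 0.0926, 0.2209]
orientation: [0.384, 3.117, 0.001]
force: [0.3, 0.4, 0.1]
opening: 0.0572
gripper_force: 0.0
```

```bash
python3 -c "
from h import *
feel();goal(.589,.2965,.29,76)"
```

```text
F [0.32 0.37 0.08] M tool [-0.051 -0.049  0.024] M [ 0.037 -0.059 -0.024] open 0.0572 grip 0.0
t 23.45 pos [0.5425 0.0926 0.2209] shift [ 0.0042  0.2091 -0.0689] turn [ 0.0008  0.0013 -0.0006]
```

Call:
carry_out:
  targets:
    - {"hand":100,"x":0,"y":0,"z":0,"ax":0,"ay":0,"az":0}
    - {"hand":100,"x":0,"y":0,"z":-0.03,"ax":0,"ay":0,"az":0}
    - {"hand":100,"x":0,"y":0.01,"z":-0.069,"ax":0,"ay":0,"az":0}
    - {"hand":100,"x":0.001,"y":0.06,"z":-0.069,"ax":0,"ay":0,"az":0}
    - {"hand":100,"x":0.002,"y":0.12,"z":-0.069,"ax":0,"ay":0,"az":0}
    - {"hand":100,"x":0.004,"y":0.175,"z":-0.069,"ax":0,"ay":0,"az":0}
    - {"hand":100,"x":0.004,"y":0.209,"z":-0.069,"ax":0,"ay":0,"az":0}
    - {"hand":100,"x":0.004,"y":0.209,"z":-0.069,"ax":0,"ay":0,"az":0}

```text
t: 24.45
tool_pos: [0.5884, 0.2987, 0.2886]
orientation: [-0.379, -3.118, -0.001]
force: [0.3, -0.4, 0.1]
opening: 0.0928
gripper_force: 0.0
```

```bash
python3 -c "
from h import *
goal(.589,.2965,.219,76)"
```

```text
t 24.45 pos [0.5884 0.2987 0.2886] shift [-0.0012 -0.002   0.0696] turn [ 0.0006 -0.0007  0.0026]
```

Call:
carry_out:
  targets:
    - {"hand":100,"x":0,"y":0,"z":0.03,"ax":0,"ay":0,"az":0}
    - {"hand":95,"x":0,"y":0,"z":0.06,"ax":0,"ay":0,"az":0}
    - {"hand":60,"x":0,"y":0,"z":0.07,"ax":0,"ay":0,"az":0}
    - {"hand":50,"x":0,"y":0,"z":0.07,"ax":0,"ay":0,"az":0}
    - {"hand":40,"x":0,"y":0,"z":0.07,"ax":0,"ay":0,"az":0}
    - {"hand":0,"x":0,"y":0,"z":0.07,"ax":0,"ay":0,"az":0}
    - {"hand":0,"x":0,"y":0,"z":0.07,"ax":0,"ay":0,"az":0}
    - {"hand":0,"x":0,"y":0,"z":0.07,"ax":0,"ay":0,"az":0}
  newtons: 60

```text
t: 25.45
tool_pos: [0.5888, 0.2965, 0.2198]
orientation: [0.383, 3.118, 0.001]
force: [-0.5, -0.9, 5.6]
opening: 0.0453
gripper_force: 60.0
```

Call:
carry_out:
  targets:
    - {"hand":0,"x":0,"y":0,"z":-0.005,"ax":0,"ay":0,"az":0}
    - {"hand":0,"x":0,"y":0,"z":-0.03,"ax":0,"ay":0,"az":0}
    - {"hand":0,"x":0,"y":0,"z":-0.06,"ax":0,"ay":0,"az":0}
    - {"hand":0,"x":0,"y":0,"z":-0.075,"ax":0,"ay":0,"az":0}
    - {"hand":0,"x":-0.004,"y":0,"z":-0.075,"ax":0,"ay":0.025,"az":0}
    - {"hand":0,"x":-0.008,"y":0,"z":-0.075,"ax":0,"ay":0.05,"az":0}
    - {"hand":0,"x":-0.012,"y":0,"z":-0.075,"ax":0,"ay":0.075,"az":0}
    - {"hand":0,"x":-0.017,"y":0,"z":-0.075,"ax":0,"ay":0.1,"az":0}

```text
t: 26.45
tool_pos: [0.6051, 0.2919, 0.2924]
orientation: [-0.371, -3.015, -0.018]
force: [-0.2, 0.9, -3.8]
opening: 0.0454
gripper_force: 60.0
```

```bash
python3 -c "
from h import *
[avg(4) for i in range(3)];goal(.589,.2965,.220,76)"
```

```text
[-3.570e-01 -2.760e-01 -4.013e+00  2.100e-02 -2.400e-02  3.000e-03] sd [0.547 0.69  0.192 0.017 0.024 0.028]
[-2.900e-02 -6.600e-02 -4.133e+00 -3.000e-03 -1.100e-02 -1.800e-02] sd [0.3   0.356 0.416 0.025 0.025 0.04 ]
[-0.29  -0.089 -4.396  0.014 -0.008 -0.017] sd [0.462 0.162 0.263 0.02  0.041 0.059]
t 27.05 pos [0.6048 0.2923 0.2938] shift [0.0089 0.0002 0.0751] turn [ 1.000e-04 -1.008e-01 -3.000e-04]
```

T1 reads about 0 at +0.1 rad where a rigid tin would give −0.12, so the ball is at one end. Rocking it the other way to confirm.

Call:
carry_out:
  targets:
    - {"hand":0,"x":0.005,"y":0,"z":0,"ax":0,"ay":-0.03,"az":0}
    - {"hand":0,"x":0.01,"y":0,"z":0,"ax":0,"ay":-0.06,"az":0}
    - {"hand":0,"x":0.015,"y":0,"z":0,"ax":0,"ay":-0.09,"az":0}
    - {"hand":0,"x":0.02,"y":0,"z":0,"ax":0,"ay":-0.12,"az":0}
    - {"hand":0,"x":0.025,"y":0,"z":0,"ax":0,"ay":-0.15,"az":0}
    - {"hand":0,"x":0.029,"y":0,"z":0,"ax":0,"ay":-0.175,"az":0}
    - {"hand":0,"x":0.033,"y":0,"z":0,"ax":0,"ay":-0.2,"az":0}
    - {"hand":0,"x":0.033,"y":0,"z":0,"ax":0,"ay":-0.2,"az":0}

```text
t: 28.05
tool_pos: [0.5727, 0.3003, 0.297]
orientation: [0.371, 3.02, -0.018]
force: [0.6, 0.1, -4.6]
opening: 0.0454
gripper_force: 60.0
```

```bash
python3 -c "
from h import *
[avg(4) for i in range(4)];goal(.589,.2965,.220,76)"
```

```text
[ 0.492 -0.055 -3.882 -0.008  0.177 -0.027] sd [0.151 0.187 0.511 0.03  0.029 0.031]
[-0.177 -0.181 -3.565  0.007  0.104  0.016] sd [0.215 0.343 0.349 0.039 0.039 0.024]
[-1.527  0.451 -3.432  0.012  0.242  0.005] sd [2.334 0.593 0.822 0.016 0.318 0.028]
[ 2.870e-01 -5.300e-01 -4.026e+00 -2.100e-02  2.500e-02  1.000e-03] sd [0.363 0.142 0.368 0.02  0.015 0.038]
t 28.85 pos [0.5731 0.3002 0.297 ] shift [-0.0086  0.0003  0.0782] turn [ 0.      0.0991 -0.0004]
```

Confirmed: T1 is the tin with the ball. The ball ran across (0.18→0.10→contact→0.02). Now I'll plan the carry, keeping the tilt so the ball stays at that end.

```bash
cat >> h.py <<'E'
def frame(gx,gy,gz,yaw,tilt):
    "TCP pose with grasp point at g, tool y at yaw deg, tilted tilt rad about tool y"
    c,q=np.cos(np.radians(yaw)),np.sin(np.radians(yaw))
    B=R.from_matrix(np.array([[-q,c,0],[c,q,0],[0,0,-1.]]))*R.from_rotvec([0,tilt,0])
    return np.array([gx,gy,gz])-B.apply([0,0,.167]),B
def rows(way,s=None):
    s=s or read_state();A=R.from_rotvec(s['orientation'])
    print('t',round(s['t'],2),'grasp',(s['tool_pos']+A.apply([0,0,.167])).round(4))
    for w in way:
        p,B=frame(*w);print(A.inv().apply(p-s['tool_pos']).round(4),(A.inv()*B).as_rotvec().round(3))
E
python3 - <<'E'
from h import *
s=np.array([.004,.02,.05,.09,.135,.18,.225,.27,.315,.36,.405,.445,.475,.495,.504,.5055])/.5055
a=np.array([.5887,.2965,.130,76,-.1]);b=np.array([.591,-.209,.145,78.5,-.1])
z=np.clip(s*8,0,1)
rows([np.r_[(a+(b-a)*q)[:2],.130+.02*k,(a+(b-a)*q)[3:]] for q,k in zip(s,z)])
E
```

```text
t 28.85 grasp [0.5892 0.2962 0.1308]
[-0.0003 -0.0037 -0.0004] [-0.    -0.001 -0.001]
[-0.0048 -0.0192 -0.005 ] [-0.    -0.001 -0.002]
[-0.0131 -0.0483 -0.0138] [-0.    -0.001 -0.005]
[-0.0233 -0.0871 -0.0169] [-0.001 -0.001 -0.008]
[-0.0344 -0.1308 -0.0158] [-0.001 -0.001 -0.012]
[-0.0454 -0.1745 -0.0147] [-0.002 -0.001 -0.016]
[-0.0565 -0.2181 -0.0137] [-0.002 -0.001 -0.02 ]
[-0.0675 -0.2618 -0.0126] [-0.002 -0.001 -0.024]
[-0.0786 -0.3055 -0.0115] [-0.003 -0.001 -0.027]
[-0.0896 -0.3492 -0.0104] [-0.003 -0.001 -0.031]
[-0.1007 -0.3928 -0.0093] [-0.003 -0.001 -0.035]
[-0.1105 -0.4317 -0.0083] [-0.004 -0.001 -0.039]
[-0.1179 -0.4608 -0.0076] [-0.004 -0.001 -0.041]
[-0.1228 -0.4802 -0.0071] [-0.004 -0.001 -0.043]
[-0.125  -0.4889 -0.0069] [-0.004 -0.001 -0.044]
[-0.1254 -0.4904 -0.0068] [-0.004 -0.001 -0.044]
```

Call:
carry_out:
  targets:
    - {"hand":0,"x":0,"y":-0.004,"z":0,"ax":0,"ay":0,"az":-0.001}
    - {"hand":0,"x":-0.005,"y":-0.019,"z":-0.005,"ax":0,"ay":0,"az":-0.002}
    - {"hand":0,"x":-0.013,"y":-0.048,"z":-0.014,"ax":0,"ay":0,"az":-0.005}
    - {"hand":0,"x":-0.023,"y":-0.087,"z":-0.017,"ax":0,"ay":0,"az":-0.008}
    - {"hand":0,"x":-0.034,"y":-0.131,"z":-0.016,"ax":-0.001,"ay":0,"az":-0.012}
    - {"hand":0,"x":-0.045,"y":-0.175,"z":-0.015,"ax":-0.002,"ay":0,"az":-0.016}
    - {"hand":0,"x":-0.056,"y":-0.218,"z":-0.014,"ax":-0.002,"ay":0,"az":-0.02}
    - {"hand":0,"x":-0.067,"y":-0.262,"z":-0.013,"ax":-0.002,"ay":0,"az":-0.024}

```text
t: 29.85
tool_pos: [0.5726, 0.0278, 0.3172]
orientation: [0.335, 3.024, -0.018]
force: [0.1, -0.4, -3.8]
opening: 0.046
gripper_force: 60.0
```

Call:
carry_out:
  targets:
    - {"hand":0,"x":-0.01,"y":-0.044,"z":0.001,"ax":0,"ay":0,"az":-0.003}
    - {"hand":0,"x":-0.02,"y":-0.088,"z":0.002,"ax":0,"ay":0,"az":-0.007}
    - {"hand":0,"x":-0.03,"y":-0.132,"z":0.003,"ax":0,"ay":0,"az":-0.011}
    - {"hand":0,"x":-0.039,"y":-0.171,"z":0.004,"ax":0,"ay":0,"az":-0.015}
    - {"hand":0,"x":-0.046,"y":-0.2,"z":0.005,"ax":0,"ay":0,"az":-0.018}
    - {"hand":0,"x":-0.05,"y":-0.219,"z":0.006,"ax":0,"ay":0,"az":-0.02}
    - {"hand":0,"x":-0.052,"y":-0.229,"z":0.006,"ax":0,"ay":0,"az":-0.02}
    - {"hand":0,"x":-0.052,"y":-0.23,"z":0.006,"ax":0,"ay":0,"az":-0.02}

```text
t: 30.85
tool_pos: [0.5737, -0.2059, 0.3159]
orientation: [0.306, 3.028, -0.018]
force: [0.1, 0.4, -4.5]
opening: 0.0459
gripper_force: 60.0
```

```bash
python3 - <<'E'
from h import *
feel()
rows([[.591,-.209,.13,78.5,-.05],[.591,-.209,.11,78.5,0],[.591,-.209,.078,78.5,0]])
E
```

```text
F [ 0.11  0.36 -4.47] M tool [-0.02   0.009 -0.012] M [0.02  0.006 0.014] open 0.0459 grip 60.0
t 30.85 grasp [ 0.5897 -0.2096  0.1497]
[-0.0073  0.0005  0.0199] [-0.002  0.049 -0.   ]
[-0.0137  0.0005  0.0404] [-0.002  0.099 -0.   ]
[-0.0105  0.0006  0.0722] [-0.002  0.099 -0.   ]
```

Call:
carry_out:
  targets:
    - {"hand":0,"x":-0.003,"y":0,"z":0.008,"ax":0,"ay":0.02,"az":0}
    - {"hand":0,"x":-0.007,"y":0,"z":0.02,"ax":-0.001,"ay":0.045,"az":0}
    - {"hand":0,"x":-0.01,"y":0,"z":0.034,"ax":-0.002,"ay":0.065,"az":0}
    - {"hand":0,"x":-0.012,"y":0,"z":0.048,"ax":-0.002,"ay":0.08,"az":0}
    - {"hand":0,"x":-0.011,"y":0,"z":0.06,"ax":-0.002,"ay":0.09,"az":0}
    - {"hand":0,"x":-0.011,"y":0,"z":0.068,"ax":-0.002,"ay":0.094,"az":0}
    - {"hand":0,"x":-0.01,"y":0,"z":0.072,"ax":-0.002,"ay":0.094,"az":0}
    - {"hand":0,"x":-0.01,"y":0,"z":0.072,"ax":-0.002,"ay":0.094,"az":0}

```text
t: 31.85
tool_pos: [0.5903, -0.2094, 0.2451]
orientation: [0.314, 3.121, -0.001]
force: [0.1, 1.0, -4.2]
opening: 0.0458
gripper_force: 60.0
```

```bash
python3 - <<'E'
from h import *
rows([[.591,-.209,.078,78.5,0]])
for n,w in(("top",(290,110,410,260)),("side",(190,80,350,230))):
    p,d=read_camera(n);np.savez(f"{n}1.npz",p=p,d=d)
    c=p[w[1]:w[3],w[0]:w[2]];cv2.imwrite(f"pics/{n}1.png",cv2.resize(c,None,fx=4,fy=4,interpolation=cv2.INTER_NEAREST)[:600,:800])
E
```

```text
t 31.85 grasp [ 0.5911 -0.2096  0.0781]
[-0.0006  0.0005  0.0001] [-0.     0.005 -0.   ]
```

View pics/top1.png

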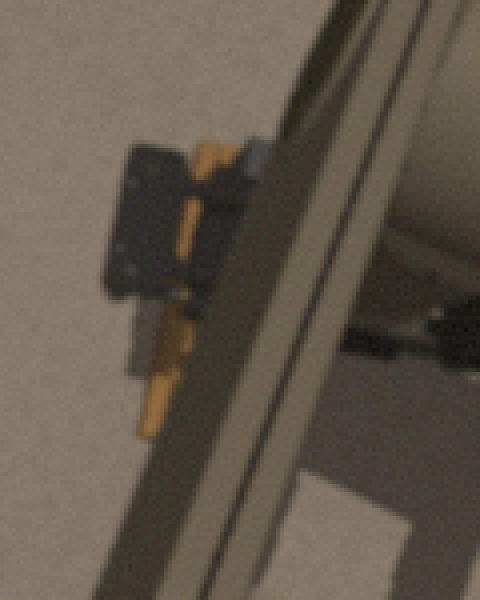

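View pics/side1.png

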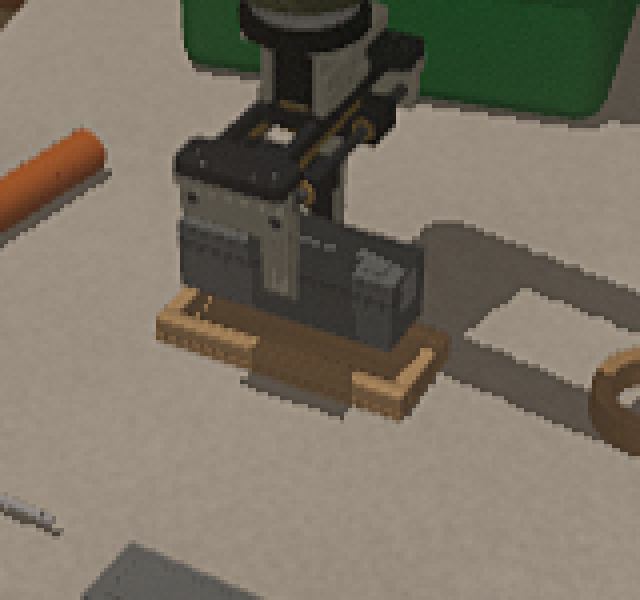

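Top view is blocked by the arm. The side view shows the tin above the cradle, with the near long face and the right end face of both visible, so I'll compare these faces' depth points.

```bash
cat > faces.py <<'E'
from h import *
def faces(npz,win,zlo,zhi,dark,hl,hw,c0,yaw):
    a=np.load(npz);p,d=a['p'].astype(int),a['d'];W=cloud('side',d)
    m=np.zeros(d.shape,bool);m[win[1]:win[3],win[0]:win[2]]=True
    m&=(d>0)&(W[...,2]>zlo)&(W[...,2]<zhi)
    y=np.radians(yaw);ux=np.array([np.sin(y),-np.cos(y)]);uy=np.array([np.cos(y),np.sin(y)])
    q=W[m][:,:2]-c0;X,Y=q@ux,q@uy      # ux points away from tool x => toward +x world
    f=(abs(Y-hw)<.007)&(abs(X)<hl-.008)&(abs(X)>.016); 
    for _ in range(3):
        k=np.polyfit(X[f],Y[f],1);f&=abs(Y-np.polyval(k,X))<.003
    e=(abs(X+hl)<.007)&(abs(Y)<hw-.006)
    xm=np.median(X[e]);e&=abs(X-xm)<.003
    print(npz,'face n',f.sum(),'dy %.2f mm slope %.4f'%((np.polyval(k,0)-hw)*1e3,k[0]),'| end n',e.sum(),'dx %.2f mm sd %.2f'%((X[e].mean()+hl)*1e3,X[e].std()*1e3))
E
python3 - <<'E'
from faces import *
c=np.array([.591,-.209])
faces('side0.npz',(220,135,310,195),.005,.016,0,.089,.037,c,78.5)
faces('side0.npz',(220,135,310,195),.003,.019,0,.089,.037,c,78.5)
faces('side1.npz',(230,130,300,170),.045,.08,0,.075,.023,c,78.5)
faces('side1.npz',(230,130,300,170),.042,.083,0,.075,.023,c,78.5)
E
```

```text
side0.npz face n 143 dy 2.52 mm slope -0.0001 | end n 34 dx 1.52 mm sd 0.66
side0.npz face n 216 dy 2.51 mm slope 0.0003 | end n 49 dx 1.58 mm sd 0.84
side1.npz face n 382 dy -0.06 mm slope -0.0048 | end n 64 dx 3.62 mm sd 0.81
side1.npz face n 457 dy -0.15 mm slope -0.0040 | end n 74 dx 3.69 mm sd 0.83
```

Call:
carry_out:
  targets:
    - {"hand":0,"x":0.001,"y":0.0013,"z":0.003,"ax":0,"ay":0.001,"az":-0.003}
    - {"hand":0,"x":0.002,"y":0.0026,"z":0.008,"ax":0,"ay":0.002,"az":-0.0045}
    - {"hand":0,"x":0.0021,"y":0.0026,"z":0.012,"ax":0,"ay":0.003,"az":-0.0045}
    - {"hand":0,"x":0.0021,"y":0.0026,"z":0.013,"ax":0,"ay":0.003,"az":-0.0045}
    - {"hand":0,"x":0.0021,"y":0.0026,"z":0.013,"ax":0,"ay":0.003,"az":-0.0045}

```text
t: 32.58
tool_pos: [0.5889, -0.2064, 0.2319]
orientation: [0.308, 3.125, -0.001]
force: [0.6, 0.8, -3.4]
opening: 0.0457
gripper_force: 60.0
```

```bash
python3 - <<'E'
from faces import *
p,d=read_camera('side');np.savez('side2.npz',p=p,d=d)
feel()
c=np.array([.5896,-.2066])
for f in(.003,.005):faces('side0.npz',(220,135,310,195),f,.016+.003*(f<.004),0,.089,.037,c,78.5)
faces('side2.npz',(230,130,300,175),.035,.068,0,.075,.023,c,78.5)
faces('side2.npz',(230,130,300,175),.031,.07,0,.075,.023,c,78.5)
rows([[.5896,-.2066,.047,78.5,0]])
E
```

```text
F [-0.15 -0.87 -4.18] M tool [-0.002 -0.107  0.006] M [-0.019 -0.105 -0.006] open 0.0457 grip 60.0
side0.npz face n 217 dy 0.52 mm slope 0.0014 | end n 50 dx 3.42 mm sd 0.82
side0.npz face n 141 dy 0.50 mm slope 0.0009 | end n 35 dx 3.35 mm sd 0.64
side2.npz face n 350 dy 0.52 mm slope 0.0016 | end n 57 dx 2.72 mm sd 0.81
side2.npz face n 417 dy 0.49 mm slope 0.0008 | end n 68 dx 2.78 mm sd 0.83
t 32.62 grasp [ 0.5893 -0.2065  0.0651]
[-0.0006 -0.0001  0.0181] [-0.     0.002  0.004]
```

Call:
carry_out:
  targets:
    - {"hand":0,"x":-0.0006,"y":0,"z":0.002,"ax":0,"ay":0.001,"az":0}
    - {"hand":0,"x":-0.0006,"y":0,"z":0.0045,"ax":0,"ay":0.002,"az":0}
    - {"hand":0,"x":-0.0006,"y":0,"z":0.007,"ax":0,"ay":0.002,"az":0}
    - {"hand":0,"x":-0.0006,"y":0,"z":0.009,"ax":0,"ay":0.002,"az":0}

```text
t: 33.12
tool_pos: [0.5895, -0.2065, 0.2228]
orientation: [-0.308, -3.126, 0.0]
force: [0.2, -0.5, -3.8]
opening: 0.0454
gripper_force: 60.0
```

```bash
python3 -c "
from h import *
avg(3);rows([[.5896,-.2066,.047,78.5,0]])"
```

```text
[ 0.427 -0.031 -4.023 -0.02  -0.096  0.014] sd [0.269 0.361 0.268 0.023 0.019 0.025]
t 33.27 grasp [ 0.5894 -0.2065  0.0559]
[-0.0001 -0.0001  0.0089] [-0.    -0.     0.005]
```

The underside is below the rim with no contact force, so I'll continue down.

Call:
carry_out:
  targets:
    - {"hand":0,"x":0,"y":0,"z":0.002,"ax":0,"ay":0,"az":0}
    - {"hand":0,"x":0,"y":0,"z":0.0045,"ax":0,"ay":0,"az":0}
    - {"hand":0,"x":0,"y":0,"z":0.0065,"ax":0,"ay":0,"az":0}
    - {"hand":0,"x":0,"y":0,"z":0.008,"ax":0,"ay":0,"az":0}
    - {"hand":0,"x":0,"y":0,"z":0.008,"ax":0,"ay":0,"az":0}

```text
t: 33.9
tool_pos: [0.5895, -0.2065, 0.2149]
orientation: [-0.308, -3.126, 0.0]
force: [0.8, 0.5, -3.7]
opening: 0.0455
gripper_force: 60.0
```

```bash
python3 -c "
from h import *
avg(3);rows([[.5896,-.2066,.0467,78.5,0]])"
```

```text
[ 0.56   0.097 -3.759 -0.006 -0.088 -0.006] sd [0.206 0.52  0.456 0.005 0.012 0.005]
t 34.05 grasp [ 0.5896 -0.2066  0.0482]
[ 0.     -0.0001  0.0015] [-0.     0.     0.005]
```

Call:
carry_out:
  targets:
    - {"hand":0,"x":0,"y":0,"z":0.0007,"ax":0,"ay":0,"az":0}
    - {"hand":0,"x":0,"y":0,"z":0.0014,"ax":0,"ay":0,"az":0}
    - {"hand":0,"x":0,"y":0,"z":0.0014,"ax":0,"ay":0,"az":0}

```text
t: 34.42
tool_pos: [0.5896, -0.2065, 0.2139]
orientation: [0.308, 3.126, -0.001]
force: [-0.3, 1.0, -2.0]
opening: 0.0459
gripper_force: 60.0
```

```bash
python3 -c "
from h import *
avg(3);rows([[.5896,-.2066,.0467,78.5,0]])"
```

```text
[-0.247  0.379 -2.042 -0.064  0.05   0.009] sd [0.342 0.411 0.243 0.029 0.004 0.022]
t 34.58 grasp [ 0.5897 -0.2066  0.0469]
[ 0.     -0.0001  0.0002] [-0.     0.     0.005]
```

Now touching the floor. I'll ease down 0.4 mm, release, and retreat.

Call:
carry_out:
  targets:
    - {"hand":0,"x":0,"y":0,"z":0.0004,"ax":0,"ay":0,"az":0}
    - {"hand":55,"x":0,"y":0,"z":0.0004,"ax":0,"ay":0,"az":0}
    - {"hand":70,"x":0,"y":0,"z":0,"ax":0,"ay":0,"az":0}
    - {"hand":90,"x":0,"y":0,"z":0,"ax":0,"ay":0,"az":0}
    - {"hand":90,"x":0,"y":0,"z":-0.015,"ax":0,"ay":0,"az":0}
    - {"hand":90,"x":0,"y":0,"z":-0.05,"ax":0,"ay":0,"az":0}
    - {"hand":90,"x":0,"y":0,"z":-0.1,"ax":0,"ay":0,"az":0}
    - {"hand":90,"x":0,"y":0,"z":-0.14,"ax":0,"ay":0,"az":0}

```text
t: 35.58
tool_pos: [0.5897, -0.2065, 0.3573]
orientation: [0.307, 3.124, -0.002]
force: [0.3, -0.3, -0.3]
opening: 0.084
gripper_force: 0.0
```

Call:
carry_out:
  targets:
    - {"hand":90,"x":0.04,"y":0,"z":-0.01,"ax":0,"ay":0,"az":0}
    - {"hand":90,"x":0.09,"y":0,"z":-0.01,"ax":0,"ay":0,"az":0}
    - {"hand":90,"x":0.13,"y":-0.02,"z":-0.01,"ax":0,"ay":0,"az":0}
    - {"hand":90,"x":0.15,"y":-0.05,"z":-0.01,"ax":0,"ay":0,"az":0}
    - {"hand":90,"x":0.15,"y":-0.09,"z":-0.01,"ax":0,"ay":0,"az":0}
    - {"hand":90,"x":0.15,"y":-0.11,"z":-0.01,"ax":0,"ay":0,"az":0}
    - {"hand":90,"x":0.15,"y":-0.11,"z":-0.01,"ax":0,"ay":0,"az":0}

```text
t: 36.45
tool_pos: [0.4209, -0.286, 0.3644]
orientation: [0.311, 3.126, -0.001]
force: [-0.4, 0.8, -0.9]
opening: 0.0839
gripper_force: 0.0
```

```bash
python3 - <<'E'
from faces import *
p,d=read_camera('side');np.savez('side3.npz',p=p,d=d);cv2.imwrite('pics/side3.png',p)
c=np.array([.5896,-.2066])
faces('side0.npz',(220,135,310,195),.003,.019,0,.089,.037,c,78.5)
faces('side3.npz',(230,130,300,175),.024,.052,0,.075,.023,c,78.5)
rects('side',p,d,.046,.075,(125,130,310,360))
p,d=read_camera('top');rects('top',p,d,.045,.075,(95,130,400,255))
E
```

```text
side0.npz face n 217 dy 0.52 mm slope 0.0014 | end n 50 dx 3.42 mm sd 0.82
side3.npz face n 301 dy 0.23 mm slope 0.0035 | end n 46 dx 3.05 mm sd 0.85
side [266. 151.] 830 c [ 591.9 -206.4] size [ 52.5 151.2] yaw 167.9 z 0.0565
side [248. 238.] 1622 c [542.7  93.8] size [ 50.2 153. ] yaw 166.7 z 0.0625
side [215. 272.] 1920 c [575.8 193.2] size [ 50.  153.3] yaw 165.7 z 0.0626
side [129. 260.] 138 c [742.3 214.7] size [ 8.9 44.8] yaw 100.5 z 0.0604
top [351. 183.] 1470 c [ 589.7 -207.6] size [ 46.5 151.7] yaw 168.6 z 0.057
top [172. 187.] 1519 c [572.8 191.8] size [ 47.4 152. ] yaw 166.2 z 0.0628
top [216. 203.] 1496 c [539.8  91.5] size [ 47.1 152. ] yaw 165.9 z 0.0629
```

View pics/side3.png

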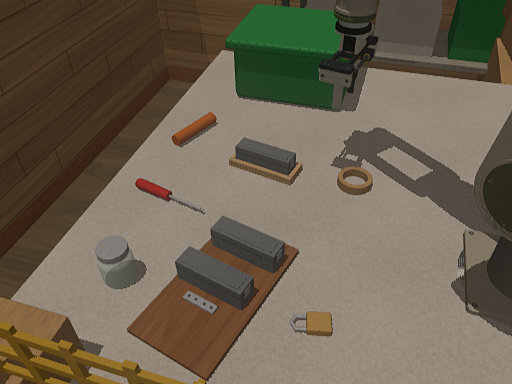

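The tin sits flat in the cradle at pixel (266,155), top at 57 mm. The other two stand on the board at (248,238) and (215,272), and the bystanders are undisturbed.

```bash
python3 -c "
from h import *
print(robot.close_job())"
```

```text
the job is handed in; nothing more can be done
None
```

The job is handed in after about 37 s of the 72 s allowed: the tin with the loose ball, the one at the board's high-y end, sits flat in the cradle, and the other two stand lid up on the board; the hand-in gave no verdict back.

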